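# Clear the tins and bring the long paddle out of the coffee drawer

### The arm

A 6-joint arm with a two-finger parallel gripper is mounted at the origin on the work surface. World frame = base frame: x ahead of the robot, y to its left, z up, the work surface at z = 0. Lengths are in m, angles in rad, forces in N, time in s.
With the tool pointing down it reaches from about 0.35 to 0.975 m from the base axis. Payload 4.9 kg.
Tool frame: the origin (TCP) lies on the front face of the gripper's body, between the roots of the fingers; the fingertips stand ctrl.finger_overhang ahead of it and the grasp point (between the pads) lies 54 mm ahead of it (ctrl.finger_overhang is the distance from the TCP to the fingertips, in m); z points along the fingers, y is the line along which they close (so a half turn about z gives the same grasp; the last joint's range is limited). The gripper opens to 85 mm and grips with 20 to 120 N. Pads are 22 mm wide; open, the fingers measure 114 mm over their backs; the gripper's body (76 mm by 85 mm) begins 54 mm behind the grasp point. The pads swing forward as they close: fully open they stand 13 mm farther back than shut.
Start: joints at [1.224, 0.053, 1.613, -0, 1.476, -0.119], TCP at [0.141, 0.609, 0.304] pointing down, gripper open.
Joint ranges: [-3.01, 3.01], [-1.01, 2.22], [0.06, 2.58], [-1.02, 4.17], [0.09, 2.62], [-3.14, 3.14]. Speed limits (rad/s): [2.57, 2.57, 3.14, 3.14, 3.14, 3.14].

### API

Orientations are given as a rotation vector (axis times angle).
In Python, from station import ctrl, vision gives the robot as it stands. The module is installed in compiled form; this text tells all that it offers.
- The arm moves only by the tool drive_tool, never from a script. Its argument "rows" is a list of rows, each a list of 2 entries, a list of its own where there are three numbers: the shift along the tool's x, y, z in m, then the turn about the tool's z in rad. A call has 1 to 10 rows; each row shifts and turns the commanded pose from where the row before left it, along the tool's axes as they then stand; what a row does not reach is not made up. A row lasts 1/10 s, in which the tool goes at most 50 mm and 8.59 degrees, less where a joint would pass 70% of its speed; a pose out of reach is approached as far as the arm can. A call with a gripper value outside its range is refused whole. "jaw" is the closure, from 0 (fully open) to 1 (shut), set as the call begins (left out, the last holds). The fingers move at their own pace and stop on an object; "grip_force" is the grip in N (left out, the last holds). Time passes only in rows, so rows that do not move let the fingers close. It gives the time, the measured TCP pose, the force, the opening and the grip force at its end, in the units of the state.
- ctrl.get_obs(): the state, without advancing time (a new reading comes with each control period).
- vision.get_image(name): name is "scene" or "top" or "wrist"; returns a dict with "image" (480x640x3 uint8, blue, green, red), "vertical_fov" (degrees; the focal length in pixels is half the picture's height over the tangent of half this angle, whatever the lens; pixels are square), "cx", "cy" (the principal point, pixels), "R" (3x3) and "t" (3): a world point X has camera coordinates R X + t. Camera axes: x right, y down, z forward; pixel columns grow to the right and rows downward; lengths in m; the calibration is good to about 2 mm. A picture is of the moment at which its call begins. There is no depth.
- ctrl.finish_job(): hands the job in; it is judged then, once.
The state is a dict: "t": time; "q": joint angles; "dq": joint speeds; "effort": joint torques, N m; "tool_pos": TCP position; "tool_rot": TCP orientation; "contact_force": force on the tool from outside, world axes, zero at the start; "wrist_torque": the same for the moment, N m; "opening": finger opening in m; "grip_force": force on a finger pad.
Only numpy, scipy, OpenCV 4.12 (cv2) and the standard library are available. Lean on these libraries where they do the work, as an engineer would, in place of code of your own. Each camera call takes 0.05 s, during which the arm holds its last target. There are 200 camera calls.

### The job

Two flat tins are in the way of the coffee drawer: stack both squarely, one upon the other, on the third tin that stands off to the side, leaving that one where it is. Then pull the drawer out to its stop and leave it out; it does not come out far enough to free the long wooden paddle, so take the paddle by its handle, tilt it with the handle end up and draw it out slantwise past the cabinet's edge. Finish holding the paddle still in the gripper, the whole of it at least 12 cm above the shelf and touching nothing else; do not put it down, and leave the canister and the cups alone.

Things in the scene. Friction and masses are not known exactly. Their poses are not given: they have to be found in the camera images.
- unit: low wooden drawer unit, fixed to the shelf, 310 mm deep, 200 mm wide, 82 mm high, with one drawer that opens to the right as seen from the robot and a little towards it. Origin on the shelf surface under the middle of the carcass's front edge; its x points into the unit (away from the opening side, so the drawer comes out along -x), y across, z up. The carcass (x from 0 to 310 mm) has a 9 mm top board from 73 to 82 mm high, whose front edge is at x = 0
- drawer (a joint): how far the drawer is out, m: 0 shut, 0.175 at its fixed stop; it starts 0 to 20 mm out and stays where it is left; sliding takes about 2 to 3 N. Drawer pulled out by d: its front board is 12 mm thick and reaches from 3 to 67 mm high, with its inner face at unit x = -d; the inside is 290 mm long and 170 mm wide, its floor 13 mm above the shelf, its side walls reach 55 mm high. At the stop the opening between front board and carcass edge is only 175 mm long
- drawer_handle (a point): middle of the drawer's steel bar handle: a round bar 10 mm thick running 100 mm across (along the unit's y), 45 mm above the shelf, 40 mm in front of the drawer's front board (unit x = -52 mm when shut); it moves with the drawer
- paddle_center (a point): long wooden stirring paddle, about 0.07 kg, lying flat in the drawer with its handle end towards the drawer's front: 250 mm long overall; a straight handle 14 mm wide and 16 mm high (x from -125 to +50 mm), then a flat blade 46 mm wide and 8 mm thick with a round end (x to +125 mm). The point is half-way along it and 8 mm above its underside; its x points from the handle end to the blade end, z up as it lies
- paddle_handle_end (a point): the end of the paddle's handle, x = -125 mm from its centre
- paddle_blade_end (a point): the tip of the paddle's blade, x = +125 mm from its centre
- tin_a_center (a point): closed flat plain metal tin with a slip lid, a box 95 mm long (its x) by 60 mm wide (its y) by 42 mm high, about 0.16 kg; the point is its centre, 21 mm above its underside; one of the two standing side by side in front of the drawer, long side roughly along the drawer's travel
- tin_b_center (a point): closed flat plain metal tin with a slip lid, a box 95 mm long (its x) by 60 mm wide (its y) by 42 mm high, about 0.16 kg; the point is its centre, 21 mm above its underside; the other of the two in front of the drawer
- tin_base_center (a point): closed flat plain metal tin with a slip lid, a box 95 mm long (its x) by 60 mm wide (its y) by 42 mm high, about 0.16 kg; the point is its centre, 21 mm above its underside; it stands alone to the left or right of the drawer and is the foot of the column
- canister: red ceramic coffee canister with a round wooden twist cap, 90 mm across, 108 mm high, 0.6 kg, on the side of the drawer opposite the lone tin; origin at the centre of its underside; a bystander
- finjan0: small white handleless cup (finjan), 58 mm across the rim, 46 mm high, standing on top of the drawer unit well behind its front edge; origin at the centre of its underside; a bystander
- finjan1: small white handleless cup (finjan), 58 mm across the rim, 46 mm high, standing on top of the drawer unit well behind its front edge; origin at the centre of its underside; a bystander
- finjan2: small white handleless cup (finjan), 58 mm across the rim, 46 mm high, standing on top of the drawer unit well behind its front edge; origin at the centre of its underside; a bystander
Not all that is in view belongs to the job. What is shaped like the part that bears tin_a_center but yellow is not meant. What is shaped like the part that bears tin_b_center but orange is not meant.

How it is judged:
By the outcome, as a careful person would: the job done as asked, in the order asked, and still so for the second after the job is handed in, while the arm keeps its last pose, push and grip.
It also fails if it takes over 72 s, if anything falls off the work surface, if the arm or the gripper's body presses on something with over 40 N, if the wrist force passes 120 N, or if a joint passes its speed limit or range.

## Working session

There is one attempt and no reset: what is moved stays moved. The work goes in short steps, Python scripts to look and compute and a tool call to move; the robot and the scene stay as the last step left them, time stands still between calls to the robot, and variables do not carry over. Pictures are saved under pics/ and viewed, at most 10 in all, crops included, and the job is handed in when it is done.

Besides the shell and the picture viewer there is one more tool, called after "Request:" as name([rows], argument=value, ...), one row to a line, values as JSON. drive_tool: Moves the arm, as the interface text tells. Its arguments: {"type":"object","properties":{"rows":{"type":"array","items":{"type":"array"}},"jaw":{"type":"number"},"grip_force":{"type":"number"}},"required":["rows"]}

```bash
mkdir -p pics; python3 - <<'E'
from station import ctrl, vision
import cv2,pickle
o=ctrl.get_obs();print(o, ctrl.finger_overhang)
d={}
for n in("scene","top","wrist"):
    v=vision.get_image(n);d[n]=v;cv2.imwrite(f"pics/{n}0.png",v["image"]);print(n,v["vertical_fov"],v["cx"],v["cy"],v["R"],v["t"])
pickle.dump(d,open("cam0.pkl","wb"))
E
```

```text
{'t': 0.0, 'q': array([ 1.22399395e+00,  5.33537998e-02,  1.61430000e+00, -6.30760438e-06,
        1.47595244e+00, -1.19024888e-01]), 'dq': array([-6.10466665e-04, -1.44520227e-04, -5.72249380e-05, -3.72730503e-04,
       -2.20758581e-03, -3.36641232e-04]), 'effort': array([-1.25504866e-03, -3.93685198e+01, -3.70174706e+01, -2.47762700e-04,
        7.05985483e-03, -1.35787369e-05]), 'tool_pos': array([0.14098913, 0.60841024, 0.30266116]), 'tool_rot': array([-3.56965848e-01, -3.12078335e+00,  3.07935790e-03]), 'contact_force': array([-0.6592913 ,  0.49927972, -0.7967644 ]), 'wrist_torque': array([-0.05900294,  0.02311023,  0.03765646]), 'grip_force': 0.0, 'opening': 0.08524804152891483} 0.0726
scene 52.08035696068362 319.6571033613512 247.60316506278082 [[ 0.57579971  0.81757887 -0.00441426]
 [ 0.49545325 -0.35321961 -0.79357544]
 [-0.65036972  0.45475345 -0.60845586]] [-0.2909058  -0.21093054  1.60033475]
top 55.702244386780706 315.5037335891507 237.79029525198357 [[ 0.02234141 -0.99967264  0.01246858]
 [-0.98011475 -0.02436057 -0.19693055]
 [ 0.19716982 -0.00782094 -0.98033815]] [-0.06648245  0.5236783   0.9828598 ]
wrist 61.808738567909025 320.7966934522498 240.13700040030886 [[ 0.22475667  0.97441021 -0.00303083]
 [ 0.92411729 -0.21216768  0.31779255]
 [ 0.30901726 -0.07422683 -0.94815543]] [-0.62253998 -0.04245179  0.38187151]
```

View pics/top0.png

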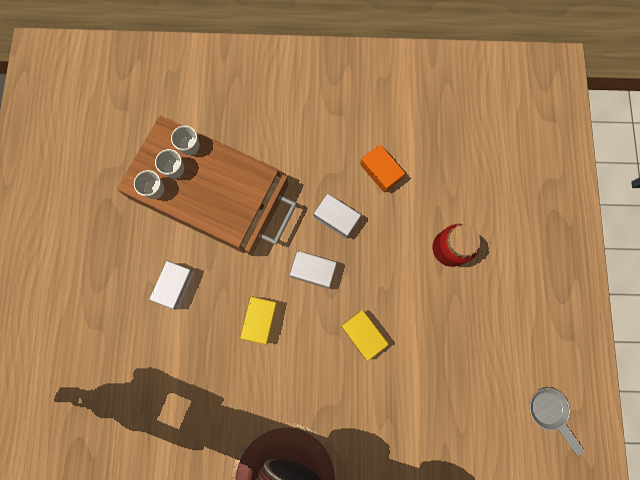

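View pics/scene0.png

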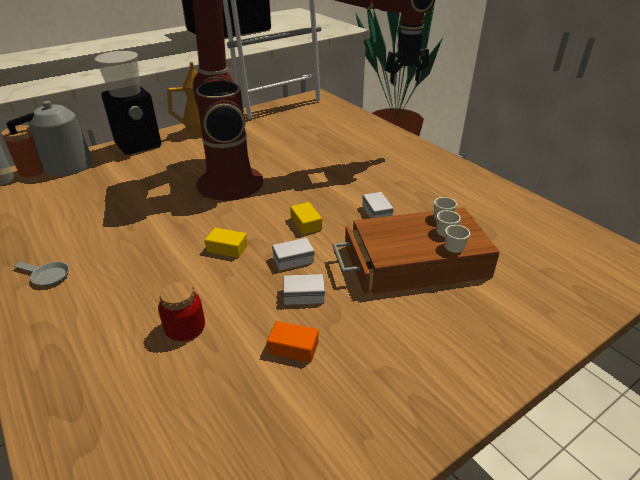

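```bash
cat > h.py <<'E'
import numpy as np,cv2
def K(v):
    f=240/np.tan(np.radians(v["vertical_fov"])/2); return np.array([[f,0,v["cx"]],[0,f,v["cy"]],[0,0,1]])
def back(v,uv,z):
    uv=np.atleast_2d(uv).astype(float); r=np.c_[uv,np.ones(len(uv))]@np.linalg.inv(K(v)).T@v["R"]; c=-v["R"].T@v["t"]
    return c+r*((z-c[2])/r[:,2])[:,None]
def proj(v,X):
    p=(np.atleast_2d(X)@v["R"].T+v["t"])@K(v).T; return p[:,:2]/p[:,2:]
def blobs(v,z,lo=180):
    hsv=cv2.cvtColor(v["image"],cv2.COLOR_BGR2HSV); m=((hsv[...,1]<35)&(hsv[...,2]>lo)).astype(np.uint8)
    m=cv2.morphologyEx(m,cv2.MORPH_OPEN,np.ones((3,3)))
    for c in cv2.findContours(m,0,1)[0]:
        if cv2.contourArea(c)<500: continue
        w=back(v,c[:,0],z)[:,:2]; (cc,sz,a)=cv2.minAreaRect((w*1000).astype(np.float32)); 
        if sz[0]<sz[1]: a+=90; sz=sz[::-1]
        print(c[:,0].mean(0).round(),"ctr",np.round(cc,1),"size",np.round(sz,1),"long axis deg",round((a+90)%180-90,1))
E
python3 - <<'E'
from h import *;import pickle
d=pickle.load(open("cam0.pkl","rb"));v=d["top"]
blobs(v,.042)
cv2.imwrite("pics/c0.png",cv2.resize(v["image"][105:320,110:370],None,fx=2.79,fy=2.79,interpolation=cv2.INTER_CUBIC))
E
```

```text
[169. 284.] ctr [412.7 272.3] size [93.1 57.1] long axis deg -19.5
[313. 268.] ctr [456.6 -49.1] size [92.6 57.8] long axis deg 74.6
[337. 214.] ctr [ 585.7 -102.3] size [92.4 58.1] long axis deg 57.7
```

View pics/c0.png

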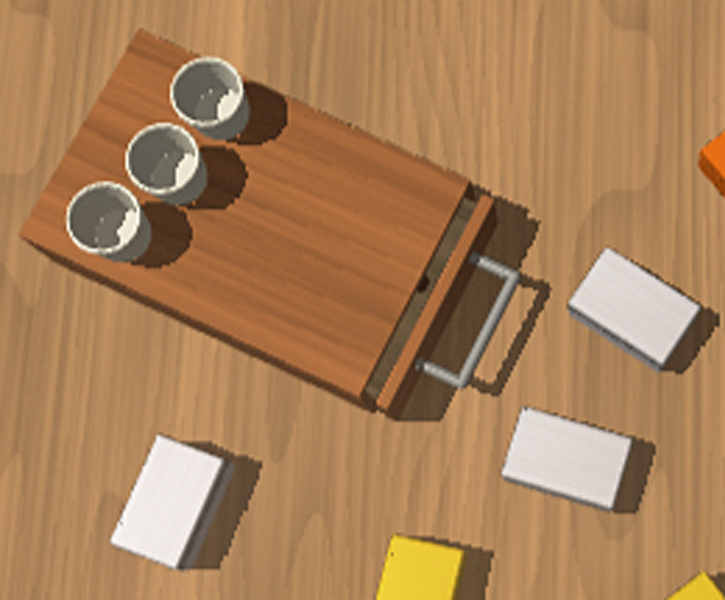

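The crop (scale 2.79, offset 110,105) shows the unit's top corners at about (140,28), (468,185), (362,400) and (22,235). The bar handle runs (517,272)–(462,385). The three white tins are clear; the drawer is slightly open.

```bash
cat >> h.py <<'E'
def goto(o,xy,z,yaw):
    """yaw = world deg of tool x; prints turn then shift in tool axes after the turn"""
    from scipy.spatial.transform import Rotation as Ro
    R=Ro.from_rotvec(o["tool_rot"]).as_matrix(); y0=np.degrees(np.arctan2(R[1,0],R[0,0]))
    t=-((yaw-y0+180)%360-180)
    a=np.radians(yaw); T=np.array([[np.cos(a),np.sin(a),0],[np.sin(a),-np.cos(a),0],[0,0,-1]])
    d=np.array([*xy,z])-o["tool_pos"]
    print("yaw now",y0.round(2),"tilt",np.round(R[:,2],3),"turn rad",np.round(np.radians(t),4),"shift mm",np.round(T.T@d*1000,1))
E
python3 - <<'E'
from h import *;import pickle
from station import ctrl
d=pickle.load(open("cam0.pkl","rb"));v=d["top"]
f=lambda p:np.array(p,float)/2.79+[110,105]
c=back(v,f([(140,28),(468,185),(362,400),(22,235)]),.082)[:,:2]*1000
print(c.round(),[np.linalg.norm(c[i]-c[i-1]).round() for i in range(4)])
src=np.array([[310,100],[0,100],[0,-100],[310,-100.]])
for s in(1,-1):
    S=src*[1,s]; A=S-S.mean(0);B=c-c.mean(0)
    th=np.arctan2((A[:,0]*B[:,1]-A[:,1]*B[:,0]).sum(),(A*B).sum()); R=np.array([[np.cos(th),-np.sin(th)],[np.sin(th),np.cos(th)]])
    t=c.mean(0)-R@S.mean(0); print(s,"th",np.degrees(th),"org",t,"res",(S@R.T+t-c).round(1).tolist())
    h=back(v,f([(517,272),(462,385)]),.045)[:,:2]*1000; print("bar unit",((h-t)@R).round(1),h.mean(0))
o=ctrl.get_obs()
goto(o,(.4566,-.0491),.15,74.6)
hsv=cv2.cvtColor(v["image"],cv2.COLOR_BGR2HSV);
print("yellow",(back(v,[(260,318),(365,334)],.042)*1000).round())
E
```

```text
[[802. 314.]
 [671.  36.]
 [491. 112.]
 [619. 393.]] [np.float64(198.0), np.float64(308.0), np.float64(196.0), np.float64(309.0)]
1 th 64.07084358150507 org [578.22963851  74.34838341] res [[-177.9, 82.5], [-183.1, 82.5], [176.8, -81.5], [184.2, -83.5]]
bar unit [[-57.9 -62.8]
 [-62.6  43. ]] [560.77637372  15.82604021]
-1 th 65.68344110075545 org [582.17930992  72.49630032] res [[-0.8, -0.6], [1.9, -4.2], [-0.3, 1.6], [-0.8, 3.2]]
bar unit [[-59.6 -56.8]
 [-61.3  49.1]] [560.77637372  15.82604021]
yaw now 166.95 tilt [-0.001 -0.002 -1.   ] turn rad 1.6118 shift mm [-550.2  478.9  152.9]
yellow [[ 343.   65.   42.]
 [ 313. -169.   42.]]
```

Request:
drive_tool([
  [[0, 0, 0], 0.147],
  [[0, 0, 0], 0.147],
  [[0, 0, 0], 0.147],
  [[0, 0, 0], 0.147],
  [[0, 0, 0], 0.147],
  [[0, 0, 0], 0.147],
  [[0, 0, 0], 0.147],
  [[0, 0, 0], 0.147],
  [[0, 0, 0], 0.147],
  [[0, 0, 0], 0.147],
], jaw=0, grip_force=40)

```text
t: 1.15
tool_pos: [0.1411, 0.6086, 0.3034]
tool_rot: [2.364, 2.068, -0.001]
contact_force: [-0.3, -0.3, -0.1]
opening: 0.0853
grip_force: 0.0
```

Request:
drive_tool([
  [[0, 0, 0], 0.142],
  [[-0.035, 0.03, 0], 0],
  [[-0.035, 0.03, 0], 0],
  [[-0.035, 0.03, 0], 0],
  [[-0.035, 0.03, 0], 0],
  [[-0.035, 0.03, 0], 0],
  [[-0.035, 0.03, 0], 0],
  [[-0.035, 0.03, 0], 0],
  [[-0.035, 0.03, 0], 0],
  [[-0.035, 0.03, 0], 0],
])

```text
t: 2.15
tool_pos: [0.3178, 0.2317, 0.3037]
tool_rot: [2.499, 1.904, 0.001]
contact_force: [0.1, 0.0, -0.0]
opening: 0.0855
grip_force: 0.0
```

Request:
drive_tool([
  [[-0.035, 0.03, 0.01], 0],
  [[-0.035, 0.03, 0.02], 0],
  [[-0.035, 0.03, 0.02], 0],
  [[-0.035, 0.03, 0.02], 0],
  [[-0.035, 0.03, 0.02], 0],
  [[-0.035, 0.03, 0.02], 0],
  [[0, 0, 0], 0],
])

```text
t: 2.85
tool_pos: [0.4345, -0.0195, 0.1912]
tool_rot: [-2.503, -1.893, 0.007]
contact_force: [-0.2, -0.9, -0.6]
opening: 0.0853
grip_force: 0.0
```

```bash
python3 - <<'E'
from h import *
from station import ctrl,vision
o=ctrl.get_obs();print(o["t"],o["tool_pos"],o["contact_force"],np.degrees(o["q"]).round())
goto(o,(.4566,-.0491),.083,74.6)
v=vision.get_image("wrist");cv2.imwrite("pics/w1.png",v["image"]);blobs(v,.042,140)
E
```

```text
2.85 [ 0.43448395 -0.01954129  0.19118814] [-0.20495444 -0.8962456  -0.5813328 ] [-12. -19. 123.  -0.  76.   3.]
yaw now 74.21 tilt [-0.006 -0.    -1.   ] turn rad -0.0067 shift mm [-22.6  29.2 108.2]
[588. 309.] ctr [ 584.5 -102.1] size [94.3 60.4] long axis deg 57.8
[370. 279.] ctr [456.  -49.5] size [95.1 59.7] long axis deg 74.5
[367. 202.] ctr [466.6   1.9] size [51.1  4. ] long axis deg -15.6
[527. 112.] ctr [569.1  31. ] size [110.7  35.6] long axis deg -23.7
```

Request:
drive_tool([
  [[-0.0075, 0.0098, 0.015], -0.006],
  [[-0.0075, 0.0098, 0.02], 0],
  [[-0.0075, 0.0098, 0.02], 0],
  [[0, 0, 0.02], 0],
  [[0, 0, 0.02], 0],
  [[0, 0, 0.0125], 0],
  [[0, 0, 0], 0],
])

```text
t: 3.6
tool_pos: [0.4561, -0.0441, 0.0855]
tool_rot: [-2.49, -1.911, 0.003]
contact_force: [-0.4, 0.2, -0.6]
opening: 0.0855
grip_force: 0.0
```

Request:
drive_tool([
  [[0, 0, 0], 0],
  [[0, 0, 0], 0],
  [[0, 0, 0], 0],
  [[0, 0, 0], 0],
  [[0, 0, 0], 0],
  [[0, 0, 0], 0],
], jaw=1)

```text
t: 4.2
tool_pos: [0.4585, -0.0454, 0.0885]
tool_rot: [2.492, 1.91, 0.003]
contact_force: [-0.6, 0.9, 6.0]
opening: 0.0594
grip_force: 45.9
```

```bash
python3 - <<'E'
from h import *
from station import ctrl,vision
o=ctrl.get_obs();print(o["t"],o["tool_pos"],o["contact_force"],o["opening"],o["grip_force"])
v=vision.get_image("top");blobs(v,.042,160)
goto(o,(.4127,.2723),.083+.060,160.5)
E
```

```text
4.2 [ 0.45854577 -0.04537591  0.08846027] [-0.60577002  0.85753044  6.04763322] 0.05937014063721735 45.871222615242004
[551. 408.] ctr [ 165.9 -568.2] size [75.4 61.3] long axis deg -88.9
[170. 284.] ctr [412.8 271.8] size [94.5 57.9] long axis deg -19.6
[337. 214.] ctr [ 585.3 -102.3] size [93.1 59.7] long axis deg 57.6
yaw now 74.93 tilt [ 0.003 -0.    -1.   ] turn rad -1.4934 shift mm [149.3 284.2 -54.5]
```

Request:
drive_tool([
  [[0, 0, -0.01], 0],
  [[0, 0, -0.02], 0],
  [[0, 0, -0.025], 0],
  [[0, 0, -0.025], 0],
  [[0, 0, -0.025], -0.149],
  [[0, 0, 0], -0.149],
  [[0, 0, 0], -0.149],
  [[0, 0, 0], -0.149],
  [[0, 0, 0], -0.149],
  [[0, 0, 0], -0.149],
])

```text
t: 5.25
tool_pos: [0.4568, -0.0452, 0.1917]
tool_rot: [-1.414, -2.804, 0.001]
contact_force: [1.2, 0.2, -2.5]
opening: 0.059
grip_force: 44.9
```

Request:
drive_tool([
  [[0, 0, 0], -0.149],
  [[0, 0, 0], -0.149],
  [[0, 0, 0], -0.149],
  [[0, 0, 0], -0.149],
  [[0.02, 0.038, 0], 0],
  [[0.02, 0.038, 0], 0],
  [[0.02, 0.038, 0], 0],
  [[0.02, 0.038, 0], 0],
  [[0.02, 0.038, 0], 0],
  [[0.02, 0.038, 0], 0],
])

```text
t: 6.25
tool_pos: [0.4203, 0.2113, 0.1919]
tool_rot: [-0.538, -3.095, 0.001]
contact_force: [0.4, 0.2, -1.3]
opening: 0.0592
grip_force: 44.9
```

Request:
drive_tool([
  [[0.02, 0.038, 0], 0],
  [[0.01, 0.015, 0], 0],
  [[0, 0, 0], 0],
  [[0, 0, 0], 0],
])

```text
t: 6.65
tool_pos: [0.4105, 0.2696, 0.1916]
tool_rot: [-0.536, -3.095, 0.002]
contact_force: [0.6, 0.2, -2.1]
opening: 0.0591
grip_force: 45.0
```

```bash
python3 - <<'E'
from h import *
from station import ctrl,vision
o=ctrl.get_obs();print(o["t"],o["tool_pos"],o["contact_force"],o["opening"],o["grip_force"])
goto(o,(.4085,.2735),.135,160.5)
E
```

```text
6.65 [0.41050133 0.26955398 0.19159663] [ 0.63993734  0.18102596 -2.14471966] 0.05908997242155385 45.03217041492462
yaw now 160.35 tilt [-0.001 -0.001 -1.   ] turn rad -0.0026 shift mm [ 3.2  3.1 56.6]
```

Request:
drive_tool([
  [[0.0032, 0.0031, 0.01], -0.0026],
  [[0, 0, 0.015], 0],
  [[0, 0, 0.015], 0],
  [[0, 0, 0.01], 0],
  [[0, 0, 0.006], 0],
  [[0, 0, 0.003], 0],
  [[0, 0, 0.002], 0],
  [[0, 0, 0], 0],
  [[0, 0, 0], 0],
])

```text
t: 7.55
tool_pos: [0.4093, 0.2741, 0.1315]
tool_rot: [0.533, 3.095, 0.001]
contact_force: [-0.1, 0.4, -2.0]
opening: 0.0593
grip_force: 45.1
```

```bash
python3 - <<'E'
from h import *
from station import ctrl,vision
o=ctrl.get_obs();print(o["t"],o["tool_pos"],o["contact_force"],o["opening"],o["grip_force"])
goto(o,(.4085,.2735),.1305,160.5)
v=vision.get_image("scene");cv2.imwrite("pics/s1.png",cv2.resize(v["image"][140:260,310:470],None,fx=4,fy=4,interpolation=cv2.INTER_CUBIC))
E
```

```text
7.55 [0.409301   0.27406325 0.1314905 ] [-0.1102816   0.41341131 -1.97759807] 0.05925448739168633 45.080541372299194
yaw now 160.46 tilt [ 0.001  0.    -1.   ] turn rad -0.0008 shift mm [ 0.6 -0.8  1. ]
```

View pics/s1.png

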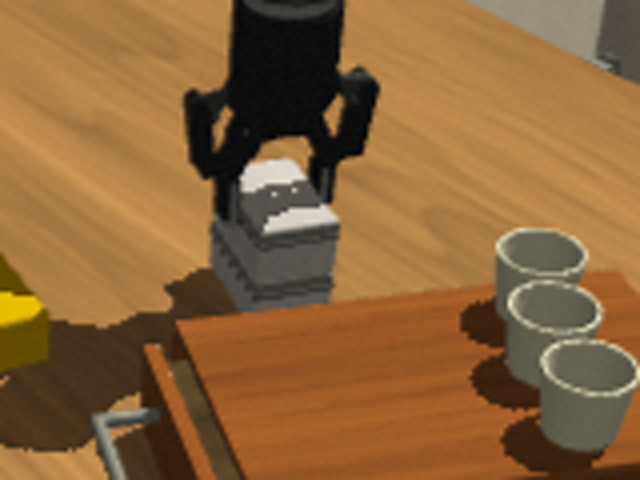

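The held tin sits above the base tin with its edges aligned (crop about (290,230)). I'll lower it and release.

Request:
drive_tool([
  [[0, -0.0005, 0.001], 0],
  [[0, 0, 0.001], 0],
  [[0, 0, 0.0005], 0],
  [[0, 0, 0], 0],
])

```text
t: 8.0
tool_pos: [0.4093, 0.2737, 0.1305]
tool_rot: [0.533, 3.096, 0.0]
contact_force: [-5.1, -2.4, 9.4]
opening: 0.0593
grip_force: 46.4
```

Request:
drive_tool([
  [[0, 0, 0], 0],
  [[0, 0, 0], 0],
  [[0, 0, 0], 0],
  [[0, 0, 0], 0],
  [[0, 0, 0], 0],
  [[0, 0, -0.01], 0],
  [[0, 0, -0.03], 0],
  [[0, 0, -0.04], 0],
  [[0, 0, -0.04], 0],
], jaw=0)

```text
t: 8.9
tool_pos: [0.4084, 0.2732, 0.25]
tool_rot: [-0.533, -3.095, 0.001]
contact_force: [1.2, -0.2, -0.5]
opening: 0.0857
grip_force: 0.0
```

```bash
python3 - <<'E'
from h import *
from station import ctrl,vision
o=ctrl.get_obs();print(o["t"],o["tool_pos"],o["contact_force"],o["opening"])
v=vision.get_image("wrist");blobs(v,.084,140)
goto(o,(.585,-.1022),.09,57.7)
E
```

```text
8.9 [0.40840194 0.27320816 0.24998078] [ 1.20876578 -0.23238917 -0.54891757] 0.08569907170605966
[325. 244.] ctr [412.4 271.5] size [93.5 59.3] long axis deg -19.7
yaw now 160.45 tilt [-0.001 -0.    -1.   ] turn rad 1.7933 shift mm [-223.   349.9  160. ]
```

Request:
drive_tool([
  [[0, 0, 0], 0.1494],
  [[0, 0, 0], 0.1494],
  [[0, 0, 0], 0.1494],
  [[0, 0, 0], 0.1494],
  [[0, 0, 0], 0.1494],
  [[0, 0, 0], 0.1494],
  [[0, 0, 0], 0.1494],
  [[0, 0, 0], 0.1494],
  [[0, 0, 0], 0.1494],
  [[0, 0, 0], 0.1494],
])

```text
t: 9.95
tool_pos: [0.4088, 0.2734, 0.249]
tool_rot: [2.501, 1.902, 0.001]
contact_force: [0.1, -0.1, 0.7]
opening: 0.0854
grip_force: 0.0
```

Request:
drive_tool([
  [[0, 0, 0], 0.1494],
  [[0, 0, 0], 0.1494],
  [[-0.0223, 0.035, 0], 0],
  [[-0.0223, 0.035, 0], 0],
  [[-0.0223, 0.035, 0], 0],
  [[-0.0223, 0.035, 0], 0],
  [[-0.0223, 0.035, 0], 0],
  [[-0.0223, 0.035, 0], 0],
  [[-0.0223, 0.035, 0], 0],
  [[-0.0223, 0.035, 0], 0],
])

```text
t: 10.95
tool_pos: [0.5509, -0.0287, 0.2491]
tool_rot: [2.751, 1.516, 0.001]
contact_force: [0.8, 0.6, -0.1]
opening: 0.0855
grip_force: 0.0
```

Request:
drive_tool([
  [[-0.0223, 0.035, 0.02], 0],
  [[-0.0223, 0.035, 0.03], 0],
  [[0, 0, 0.02], 0],
  [[0, 0, 0], 0],
  [[0, 0, 0], 0],
])

```text
t: 11.45
tool_pos: [0.5851, -0.1009, 0.1794]
tool_rot: [-2.751, -1.517, 0.0]
contact_force: [-0.7, -0.2, 0.1]
opening: 0.0856
grip_force: 0.0
```

```bash
python3 - <<'E'
from h import *
from station import ctrl,vision
o=ctrl.get_obs();print(o["t"],o["tool_pos"])
v=vision.get_image("wrist");blobs(v,.042,140)
goto(o,(.585,-.1022),.087,57.7)
E
```

```text
11.45 [ 0.58514456 -0.10090685  0.17939764]
[320. 256.] ctr [ 585.3 -103.1] size [94.4 59.4] long axis deg 57.8
[136.  73.] ctr [563.3  33.5] size [110.2  35.6] long axis deg -24.6
yaw now 57.74 tilt [-0.  0. -1.] turn rad 0.0007 shift mm [-1.2  0.6 92.4]
```

Request:
drive_tool([
  [[-0.0015, 0.001, 0.015], 0],
  [[0, 0, 0.02], 0],
  [[0, 0, 0.02], 0],
  [[0, 0, 0.02], 0],
  [[0, 0, 0.013], 0],
  [[0, 0, 0.004], 0],
  [[0, 0, 0], 0],
])

```text
t: 12.2
tool_pos: [0.5852, -0.1027, 0.0869]
tool_rot: [-2.751, -1.517, 0.0]
contact_force: [0.1, 0.1, -0.4]
opening: 0.0856
grip_force: 0.0
```

Request:
drive_tool([
  [[0, 0, 0], 0],
  [[0, 0, 0], 0],
  [[0, 0, 0], 0],
  [[0, 0, 0], 0],
  [[0, 0, 0], 0],
  [[0, 0, 0], 0],
], jaw=1)

```text
t: 12.8
tool_pos: [0.5863, -0.1033, 0.0887]
tool_rot: [2.75, 1.516, 0.003]
contact_force: [-0.3, 0.2, 5.9]
opening: 0.0589
grip_force: 45.9
```

Request:
drive_tool([
  [[0, 0, -0.01], 0],
  [[0, 0, -0.025], 0],
  [[0, 0, -0.035], 0],
  [[0, 0, -0.04], 0],
  [[0, 0, -0.035], 0],
  [[0, 0, -0.01], 0],
  [[0, 0, 0], -0.149],
  [[0, 0, 0], -0.149],
  [[0, 0, 0], -0.149],
  [[0, 0, 0], -0.149],
])

```text
t: 13.8
tool_pos: [0.5842, -0.1027, 0.2397]
tool_rot: [-2.175, -2.262, 0.003]
contact_force: [-0.0, 0.7, -2.7]
opening: 0.0592
grip_force: 45.0
```

Request:
drive_tool([
  [[0, 0, 0], -0.1494],
  [[0, 0, 0], -0.1494],
  [[0, 0, 0], -0.1494],
  [[0, 0, 0], -0.1494],
  [[0, 0, 0], -0.1494],
  [[0, 0, 0], -0.1494],
  [[0, 0, 0], -0.1494],
  [[0, 0, 0], -0.1494],
  [[0, 0, 0], 0],
  [[0, 0, 0], 0],
])

```text
t: 14.8
tool_pos: [0.5846, -0.1028, 0.2405]
tool_rot: [-0.54, -3.092, -0.0]
contact_force: [-0.3, 0.2, -1.5]
opening: 0.0592
grip_force: 45.0
```

```bash
python3 - <<'E'
from h import *
from station import ctrl,vision
o=ctrl.get_obs();print(o["t"],o["tool_pos"],o["opening"],o["grip_force"])
goto(o,(.4124,.2715),.1725,160.4)
E
```

```text
14.8 [ 0.58463417 -0.10279154  0.24049944] 0.05915166469161662 45.01814067363739
yaw now 160.18 tilt [-0.002  0.001 -1.   ] turn rad -0.0039 shift mm [287.8 294.8  68. ]
```

Request:
drive_tool([
  [[0.029, 0.0295, 0], -0.004],
  [[0.029, 0.0295, 0], 0],
  [[0.029, 0.0295, 0], 0],
  [[0.029, 0.0295, 0], 0],
  [[0.029, 0.0295, 0], 0],
  [[0.029, 0.0295, 0], 0],
  [[0.029, 0.0295, 0], 0],
  [[0.029, 0.0295, 0], 0],
  [[0.029, 0.0295, 0], 0],
  [[0.0268, 0.0293, 0], 0],
])

```text
t: 15.8
tool_pos: [0.4107, 0.2721, 0.2417]
tool_rot: [-0.534, -3.096, 0.0]
contact_force: [1.1, -0.4, -2.4]
opening: 0.0594
grip_force: 45.0
```

Request:
drive_tool([
  [[0, 0, 0.01], 0],
  [[0, 0, 0.02], 0],
  [[0, 0, 0.01], 0],
  [[0, 0, 0], 0],
  [[0, 0, 0], 0],
])

```text
t: 16.3
tool_pos: [0.4122, 0.2702, 0.202]
tool_rot: [-0.532, -3.096, 0.001]
contact_force: [0.1, 0.3, -2.0]
opening: 0.0594
grip_force: 45.0
```

```bash
python3 - <<'E'
from h import *
from station import ctrl,vision
o=ctrl.get_obs();print(o["t"],o["tool_pos"],o["opening"],o["grip_force"])
goto(o,(.4124,.2715),.1725,160.4)
E
```

```text
16.3 [0.41223361 0.27022466 0.20195946] 0.059436617320862487 44.96035873889923
yaw now 160.49 tilt [-0. -0. -1.] turn rad 0.0016 shift mm [ 0.3  1.3 29.5]
```

Request:
drive_tool([
  [[0, 0.001, 0.01], 0],
  [[0, 0, 0.01], 0],
  [[0, 0, 0.005], 0],
  [[0, 0, 0.003], 0],
  [[0, 0, 0.0015], 0],
  [[0, 0, 0.0005], 0],
  [[0, 0, 0], 0],
])

```text
t: 17.0
tool_pos: [0.4125, 0.2719, 0.1727]
tool_rot: [0.529, 3.096, 0.001]
contact_force: [-1.4, -0.7, 2.1]
opening: 0.0589
grip_force: 45.3
```

Request:
drive_tool([
  [[0, 0, 0], 0],
  [[0, 0, 0], 0],
  [[0, 0, 0], 0],
  [[0, 0, 0], 0],
  [[0, 0, 0], 0],
  [[0, 0, -0.01], 0],
  [[0, 0, -0.03], 0],
  [[0, 0, -0.04], 0],
  [[0, 0, -0.04], 0],
  [[0, 0, 0], 0],
], jaw=0)

```text
t: 18.0
tool_pos: [0.4148, 0.2729, 0.3005]
tool_rot: [0.528, 3.086, 0.012]
contact_force: [0.1, 0.1, 0.2]
opening: 0.0853
grip_force: 0.0
```

```bash
python3 - <<'E'
from h import *
from station import ctrl,vision
o=ctrl.get_obs();print(o["t"],o["tool_pos"],o["contact_force"],np.degrees(o["q"]).round())
v=vision.get_image("wrist");blobs(v,.126,140)
goto(o,(.5575,.0155),.2,-24.8)
goto(o,(.5575,.0155),.2,155.2)
E
```

```text
18.0 [0.41480986 0.27294723 0.30050767] [0.07973667 0.06174856 0.24709414] [ 25. -15. 110.  -0.  85. -46.]
[434. 445.] ctr [608.9 297.2] size [49.8 16.3] long axis deg -44.0
[317. 226.] ctr [411.7 271.1] size [94.2 59.3] long axis deg -19.4
yaw now 160.59 tilt [ 0.012  0.006 -1.   ] turn rad -3.0475 shift mm [237.5 173.9 100.5]
yaw now 160.59 tilt [ 0.012  0.006 -1.   ] turn rad 0.094 shift mm [-237.5 -173.9  100.5]
```

Request:
drive_tool([
  [[0, 0, 0], 0.094],
  [[-0.034, -0.025, 0], 0],
  [[-0.034, -0.025, 0], 0],
  [[-0.034, -0.025, 0], 0],
  [[-0.034, -0.025, 0], 0],
  [[-0.034, -0.025, 0], 0],
  [[-0.034, -0.025, 0.03], 0],
  [[-0.034, -0.025, 0.04], 0],
  [[0, 0, 0.03], 0],
  [[0, 0, 0], 0],
], jaw=0.3)

```text
t: 19.05
tool_pos: [0.548, 0.0189, 0.1921]
tool_rot: [-0.675, -3.055, 0.002]
contact_force: [-1.3, 0.6, -0.2]
opening: 0.0598
grip_force: 0.0
```

```bash
python3 - <<'E'
from h import *
from station import ctrl,vision
import pickle
o=ctrl.get_obs();print(o["t"],o["tool_pos"],o["contact_force"],o["opening"])
v=vision.get_image("wrist");pickle.dump(v,open("w2.pkl","wb"));cv2.imwrite("pics/w2.png",v["image"])
goto(o,(.559,.017),.1,155.2)
E
```

```text
19.05 [0.5479898  0.01885002 0.19214171] [-1.26043228  0.63992913 -0.19835157] 0.059784002444649334
yaw now 155.09 tilt [-0.012  0.001 -1.   ] turn rad -0.002 shift mm [-10.8   2.9  92.1]
```

View pics/w2.png

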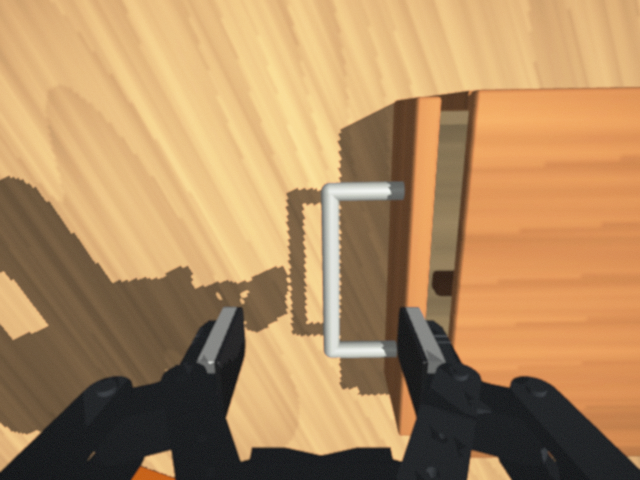

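```bash
python3 - <<'E'
from h import *
from station import ctrl
import pickle
v=pickle.load(open("w2.pkl","rb"))
b=back(v,[(331,190),(331,348)],.045);print("bar",b.round(4),b.mean(0).round(4),np.degrees(np.arctan2(*(b[1]-b[0])[1::-1])))
e=back(v,[(479,92),(452,455)],.082);print("edge",e.round(4),np.linalg.norm(e[1]-e[0]),np.degrees(np.arctan2(*(e[1]-e[0])[1::-1])))
print("dark",back(v,[(442,284)],.021))
o=ctrl.get_obs();goto(o,b.mean(0)[:2],.099,155.2)
E
```

```text
bar [[ 0.5141  0.0387  0.045 ]
 [ 0.6054 -0.0027  0.045 ]] [0.5598 0.018  0.045 ] -24.4004074143178
edge [[0.4955 0.1155 0.082 ]
 [0.6768 0.0406 0.082 ]] 0.1962609970337802 -22.453393270251066
dark [[0.60607923 0.07781576 0.021     ]]
yaw now 155.15 tilt [-0.008  0.001 -1.   ] turn rad -0.0008 shift mm [-10.    3.1  96.3]
```

Request:
drive_tool([
  [[-0.005, 0.002, 0], -0.006],
  [[-0.005, 0.001, 0.01], 0],
  [[0, 0, 0.02], 0],
  [[0, 0, 0.02], 0],
  [[0, 0, 0.02], 0],
  [[0, 0, 0.015], 0],
  [[0, 0, 0.01], 0],
  [[0, 0, 0], 0],
], jaw=0.65)

```text
t: 19.9
tool_pos: [0.5612, 0.0184, 0.1026]
tool_rot: [-0.664, -3.069, 0.0]
contact_force: [-0.1, 0.1, -0.0]
opening: 0.0297
grip_force: 0.0
```

Request:
drive_tool([
  [[0, 0, 0], 0],
  [[0, 0, 0], 0],
  [[0, 0, 0], 0],
  [[0, 0, 0], 0],
  [[0, 0, 0], 0],
], jaw=1)

```text
t: 20.4
tool_pos: [0.5625, 0.018, 0.1049]
tool_rot: [0.665, 3.068, 0.0]
contact_force: [-1.2, 0.5, 3.7]
opening: 0.0079
grip_force: 39.2
```

```bash
python3 - <<'E'
from h import *
from station import ctrl
o=ctrl.get_obs();print(o["t"],o["tool_pos"],o["contact_force"],o["opening"],o["grip_force"])
a=np.radians(65.5);u=np.array([np.cos(a),np.sin(a)]);p=o["tool_pos"][:2]
print("unit xy of bar",(p-[.5822,.0725])@u); goto(o,p-.17*u,.099,155.5)
E
```

```text
20.4 [0.56251313 0.01802171 0.10489423] [-1.16707594  0.48779778  3.73374689] 0.007870375866195873 39.24371302127838
unit xy of bar -0.05773714162127387
yaw now 155.55 tilt [ 0.002 -0.    -1.   ] turn rad 0.0009 shift mm [  -0.  -170.     5.9]
```

Request:
drive_tool([
  [[0, -0.01, 0], 0],
  [[0, -0.02, 0], 0],
  [[0, -0.02, 0], 0],
  [[0, -0.02, 0], 0],
  [[0, -0.02, 0], 0],
  [[0, -0.02, 0], 0],
  [[0, -0.02, 0], 0],
  [[0, -0.015, 0], 0],
  [[0, -0.01, 0], 0],
])

```text
t: 21.3
tool_pos: [0.4986, -0.1249, 0.1049]
tool_rot: [0.666, 3.064, -0.001]
contact_force: [5.9, -0.5, -0.3]
opening: 0.0083
grip_force: 39.5
```

Request:
drive_tool([
  [[0, -0.004, 0], 0],
  [[0, -0.004, 0], 0],
  [[0, -0.003, 0], 0],
  [[0, -0.002, 0], 0],
  [[0, -0.002, 0], 0],
  [[0, -0.001, 0], 0],
  [[0, 0, 0], 0],
])

```text
t: 22.0
tool_pos: [0.4944, -0.1342, 0.1049]
tool_rot: [0.667, 3.06, 0.019]
contact_force: [17.4, 19.2, -1.3]
opening: 0.0081
grip_force: 39.8
```

```bash
python3 - <<'E'
from h import *
from station import ctrl
o=ctrl.get_obs();print(o["t"],o["tool_pos"],o["contact_force"],o["opening"],o["grip_force"])
a=np.radians(65.5);u=np.array([np.cos(a),np.sin(a)]);p=o["tool_pos"][:2]
print("pulled",(p-[.5625,.018])@u, "unit xy of bar",(p-[.5822,.0725])@u)
E
```

```text
22.0 [ 0.49436292 -0.13417631  0.10488261] [17.40711276 19.20870963 -1.30490246] 0.00807743557315293 39.77815926074982
pulled -0.16673053425314777 unit xy of bar -0.22449288039624732
```

Request:
drive_tool([
  [[0, 0.002, 0], 0],
  [[0, 0, 0], 0],
])

```text
t: 22.2
tool_pos: [0.4946, -0.1338, 0.1049]
tool_rot: [0.665, 3.062, 0.011]
contact_force: [12.6, 11.8, -1.0]
opening: 0.0077
grip_force: 39.8
```

Request:
drive_tool([
  [[0, 0, 0], 0],
  [[0, 0, 0], 0],
  [[0, 0, 0], 0],
  [[0, 0, -0.01], 0],
  [[0, 0, -0.03], 0],
  [[0, 0, -0.04], 0],
  [[0, 0, -0.04], 0],
  [[0, 0, -0.04], 0],
  [[0, 0, 0], 0],
], jaw=0.65)

```text
t: 23.1
tool_pos: [0.4943, -0.1372, 0.272]
tool_rot: [0.663, 3.058, -0.005]
contact_force: [-0.0, 0.1, 0.5]
opening: 0.0301
grip_force: 0.0
```

```bash
python3 - <<'E'
from h import *
from station import ctrl,vision
import pickle
o=ctrl.get_obs();print(o["t"],o["tool_pos"],o["contact_force"],o["opening"],np.degrees(o["q"]).round())
v=vision.get_image("wrist");pickle.dump(v,open("w3.pkl","wb"));cv2.imwrite("pics/w3.png",v["image"])
E
```

```text
23.1 [ 0.49429071 -0.13721114  0.27202972] [-0.00189246  0.08834456  0.52092773] 0.030109794394837 [-24. -12. 109.  -0.  82. -89.]
```

View pics/w3.png

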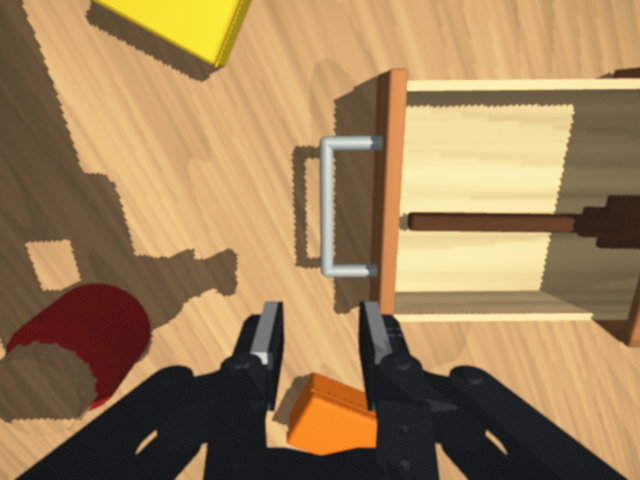

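The drawer is fully out. The dark paddle handle runs from (409,220) to (578,225), with the blade going under the carcass.

```bash
python3 - <<'E'
from h import *
from station import ctrl
import pickle
v=pickle.load(open("w3.pkl","rb"))
p=back(v,[(410,220.5),(575,224.5)],.028)[:,:2];d=p[1]-p[0];print("handle",p.round(4),"yaw",np.degrees(np.arctan2(d[1],d[0])))
a=np.radians(65.6);R=np.array([[np.cos(a),-np.sin(a)],[np.sin(a),np.cos(a)]])
o=[.5812,.0702];print("unit",((p-o)@R).round(4))
g=p[0]+.035*d/np.linalg.norm(d);print("grasp",g)
s=ctrl.get_obs();goto(s,g,.16,np.degrees(np.arctan2(d[1],d[0])))
E
```

```text
handle [[ 0.5334 -0.0766]
 [ 0.5923  0.045 ]] yaw 64.16856932774515
unit [[-0.1535 -0.0171]
 [-0.0184 -0.0205]]
grasp [ 0.54863123 -0.04511587]
yaw now 155.52 tilt [ 0.007 -0.004 -1.   ] turn rad 1.5944 shift mm [106.6  10.  108.6]
```

Request:
drive_tool([
  [[0, 0, 0], 0.149],
  [[0, 0, 0], 0.149],
  [[0, 0, 0], 0.149],
  [[0, 0, 0], 0.149],
  [[0, 0, 0], 0.149],
  [[0, 0, 0], 0.149],
  [[0, 0, 0], 0.149],
  [[0, 0, 0], 0.149],
  [[0, 0, 0], 0.149],
  [[0, 0, 0], 0.149],
])

```text
t: 24.15
tool_pos: [0.4909, -0.1357, 0.2621]
tool_rot: [-2.574, -1.796, 0.003]
contact_force: [-0.5, -0.6, -0.9]
opening: 0.0302
grip_force: 0.0
```

Request:
drive_tool([
  [[0, 0, 0], 0.104],
  [[0.025, 0.0025, 0.01], 0],
  [[0.027, 0.0025, 0.02], 0],
  [[0.027, 0.0025, 0.02], 0],
  [[0.027, 0.0025, 0.02], 0],
  [[0, 0, 0.02], 0],
  [[0, 0, 0], 0],
  [[0, 0, 0], 0],
], grip_force=20)

```text
t: 24.95
tool_pos: [0.546, -0.0448, 0.1727]
tool_rot: [-2.66, -1.668, 0.003]
contact_force: [-0.8, -0.1, 0.3]
opening: 0.0296
grip_force: 0.0
```

```bash
python3 - <<'E'
from h import *
from station import ctrl,vision
import pickle
s=ctrl.get_obs();print(s["t"],s["tool_pos"],s["opening"]);goto(s,[.5486,-.0451],.087,64.2)
v=vision.get_image("wrist");pickle.dump(v,open("w4.pkl","wb"));cv2.imwrite("pics/w4.png",v["image"])
E
```

```text
24.95 [ 0.54603004 -0.04477237  0.17271852] 0.029617518086732384
yaw now 64.2 tilt [-0.003  0.    -1.   ] turn rad -0.0 shift mm [ 0.8  2.5 85.7]
```

View pics/w4.png

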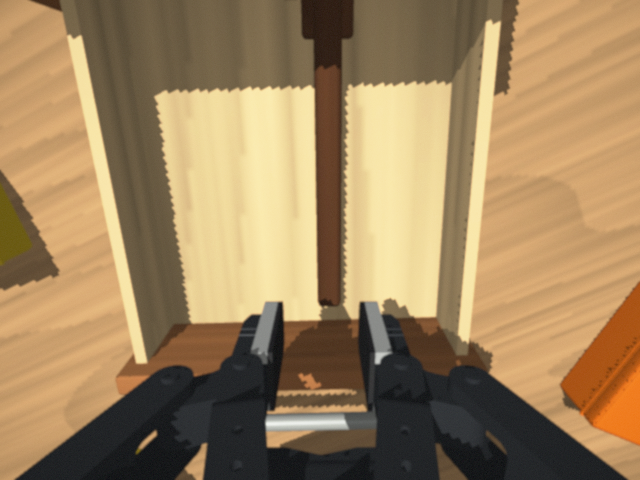

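The handle runs from its end at (329,300) up to (328,50), aligned with the image's vertical axis.

```bash
python3 - <<'E'
from h import *
from station import ctrl
import pickle
v=pickle.load(open("w4.pkl","rb"))
p=back(v,[(329,298),(327.5,50)],.028)[:,:2];d=p[1]-p[0];y=np.degrees(np.arctan2(d[1],d[0]));print(p.round(4),y)
s=ctrl.get_obs();goto(s,p[0]+.033*d/np.linalg.norm(d),.087,y)
E
```

```text
[[ 0.5382 -0.0725]
 [ 0.5953  0.0495]] 64.95300960481734
yaw now 64.18 tilt [-0. -0. -1.] turn rad -0.0135 shift mm [ 4.6  3.9 87. ]
```

Request:
drive_tool([
  [[0.0045, 0.0035, 0.01], -0.012],
  [[0, 0, 0.02], 0],
  [[0, 0, 0.02], 0],
  [[0, 0, 0.015], 0],
  [[0, 0, 0.01], 0],
  [[0, 0, 0.005], 0],
  [[0, 0, 0.003], 0],
  [[0, 0, 0], 0],
  [[0, 0, 0], 0],
])

```text
t: 25.9
tool_pos: [0.5526, -0.0422, 0.0915]
tool_rot: [2.65, 1.685, 0.002]
contact_force: [-0.2, 0.6, -0.0]
opening: 0.0297
grip_force: 0.0
```

Request:
drive_tool([
  [[0, 0, 0], 0],
  [[0, 0, 0], 0],
  [[0, 0, 0], 0],
  [[0, 0, 0], 0],
  [[0, 0, 0], 0],
], jaw=1, grip_force=25)

```text
t: 26.4
tool_pos: [0.5526, -0.0422, 0.0916]
tool_rot: [2.65, 1.685, 0.002]
contact_force: [-0.3, 0.2, 5.3]
opening: 0.013
grip_force: 27.4
```

Request:
drive_tool([
  [[0, 0, -0.006], 0],
  [[0, 0, -0.01], 0],
  [[0, 0, -0.01], 0],
  [[0, 0, -0.01], 0],
  [[0, 0, -0.006], 0],
  [[0, 0, 0], 0],
])

```text
t: 27.0
tool_pos: [0.5528, -0.0423, 0.1344]
tool_rot: [2.649, 1.685, 0.003]
contact_force: [-0.5, -0.1, -1.5]
opening: 0.0131
grip_force: 26.6
```

Request:
drive_tool([
  [[0, 0, -0.006], 0],
  [[0, 0, -0.006], 0],
  [[-0.001, 0, -0.006], 0],
  [[-0.001, 0, -0.006], 0],
  [[-0.001, 0, -0.006], 0],
  [[-0.001, 0, -0.006], 0],
  [[-0.001, 0, -0.005], 0],
  [[0, 0, 0], 0],
])

```text
t: 27.8
tool_pos: [0.5502, -0.047, 0.1749]
tool_rot: [2.65, 1.685, 0.001]
contact_force: [0.0, 0.0, -1.7]
opening: 0.013
grip_force: 25.9
```

```bash
python3 - <<'E'
from h import *
from station import ctrl,vision
s=ctrl.get_obs();print(s["t"],s["tool_pos"],s["contact_force"],s["opening"],s["grip_force"])
v=vision.get_image("scene");cv2.imwrite("pics/s2.png",cv2.resize(v["image"][150:310,270:470],None,fx=3.7,fy=3.7,interpolation=cv2.INTER_CUBIC))
E
```

```text
27.8 [ 0.55024742 -0.04701819  0.17486327] [ 0.00591314  0.02799951 -1.72168913] 0.01296964612926478 25.91983437538147
```

View pics/s2.png

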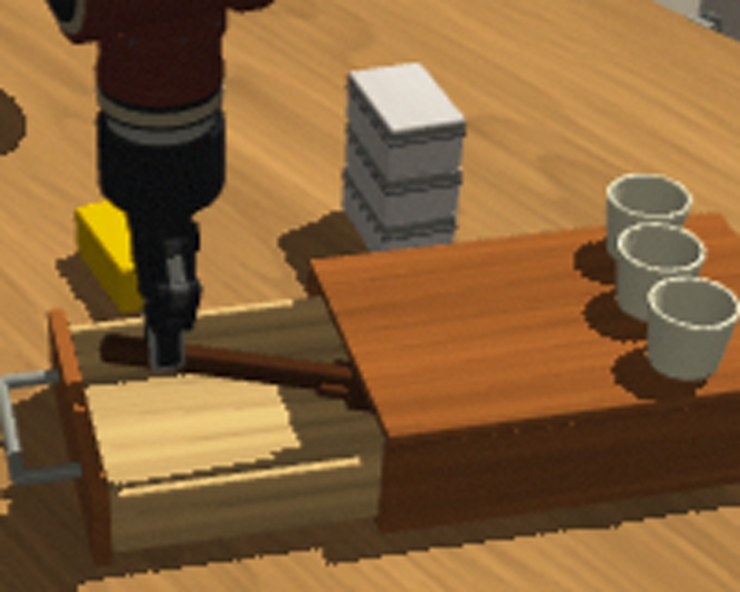

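The paddle is tilted handle-up between the pads (handle end ~(105,348), blade going under the board at ~(360,385)), and the stack of three is square. Next I'll draw it out along the slant.

Request:
drive_tool([
  [[-0.008, 0, -0.003], 0],
  [[-0.012, 0, -0.0043], 0],
  [[-0.015, 0, -0.0054], 0],
  [[-0.015, 0, -0.0054], 0],
  [[-0.01, 0, -0.0036], 0],
  [[0, 0, 0], 0],
])

```text
t: 28.45
tool_pos: [0.5243, -0.1027, 0.1965]
tool_rot: [2.652, 1.682, 0.002]
contact_force: [0.5, -0.0, -0.3]
opening: 0.0134
grip_force: 26.0
```

Request:
drive_tool([
  [[-0.01, 0, -0.0036], 0],
  [[-0.015, 0, -0.0054], 0],
  [[-0.015, 0, -0.0054], 0],
  [[-0.015, 0, -0.0054], 0],
  [[-0.015, 0, -0.0054], 0],
  [[-0.01, 0, -0.0036], 0],
  [[0, 0, 0], 0],
])

```text
t: 29.15
tool_pos: [0.4903, -0.1749, 0.2252]
tool_rot: [2.652, 1.682, 0.001]
contact_force: [-0.3, -1.3, -1.4]
opening: 0.013
grip_force: 26.0
```

```bash
python3 - <<'E'
from h import *
from station import ctrl,vision
s=ctrl.get_obs();print(s["t"],s["tool_pos"],s["contact_force"],s["opening"],s["grip_force"])
v=vision.get_image("scene");cv2.imwrite("pics/s3.png",cv2.resize(v["image"][130:310,250:470],None,fx=3.3,fy=3.3,interpolation=cv2.INTER_CUBIC))
E
```

```text
29.15 [ 0.49033062 -0.17490429  0.22517996] [-0.31792558 -1.33358531 -1.39537103] 0.012952724166934286 25.991396605968475
```

View pics/s3.png

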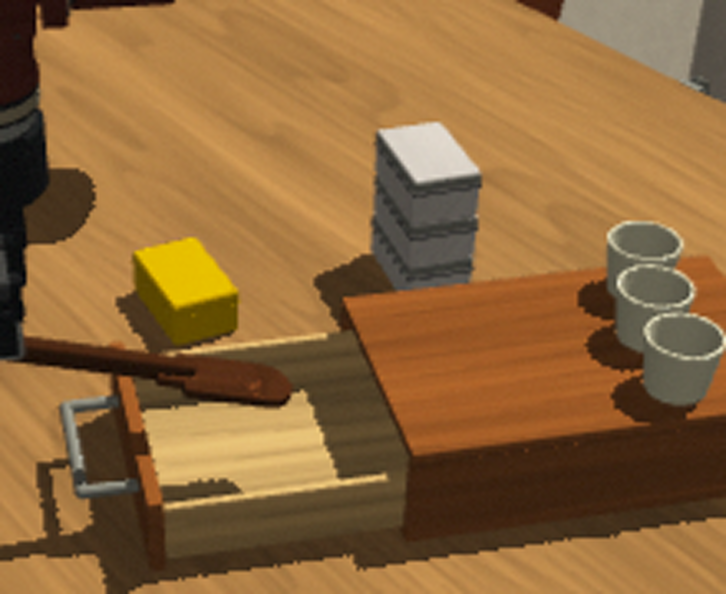

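The blade is clear of the carcass edge (tip at (290,385)). I'll firm the grip and lift.

Request:
drive_tool([
  [[0, 0, 0], 0],
  [[0, 0, -0.005], 0],
  [[0, 0, -0.015], 0],
  [[0, 0, -0.025], 0],
  [[0, 0, -0.03], 0],
  [[0, 0, -0.03], 0],
  [[0, 0, -0.03], 0],
  [[0, 0, -0.025], 0],
  [[0, 0, -0.02], 0],
  [[0, 0, -0.01], 0],
], grip_force=50)

```text
t: 30.2
tool_pos: [0.491, -0.1732, 0.4182]
tool_rot: [2.647, 1.684, 0.004]
contact_force: [0.5, -0.2, -0.6]
opening: 0.0124
grip_force: 53.9
```

Request:
drive_tool([
  [[0, 0, -0.015], 0],
  [[0, 0, -0.02], 0],
  [[0, 0, -0.015], 0],
  [[0, 0, -0.005], 0],
  [[0, 0, 0], 0],
  [[0, 0, 0], 0],
  [[0, 0, 0], 0],
  [[0, 0, 0], 0],
  [[0, 0, 0], 0],
  [[0, 0, 0], 0],
])

```text
t: 31.2
tool_pos: [0.4905, -0.1735, 0.4689]
tool_rot: [-2.651, -1.685, 0.0]
contact_force: [0.0, -0.1, 0.2]
opening: 0.012
grip_force: 53.9
```

```bash
python3 - <<'E'
from h import *
from station import ctrl,vision
s=ctrl.get_obs();print(s["t"],s["tool_pos"],s["dq"].round(3),s["opening"],s["grip_force"])
v=vision.get_image("scene");cv2.imwrite("pics/s4.png",v["image"])
E
```

```text
31.2 [ 0.49047602 -0.17345212  0.46892236] [ 0.    -0.001 -0.003  0.002  0.001  0.001] 0.012046632215107017 53.89927804470062
```

View pics/s4.png

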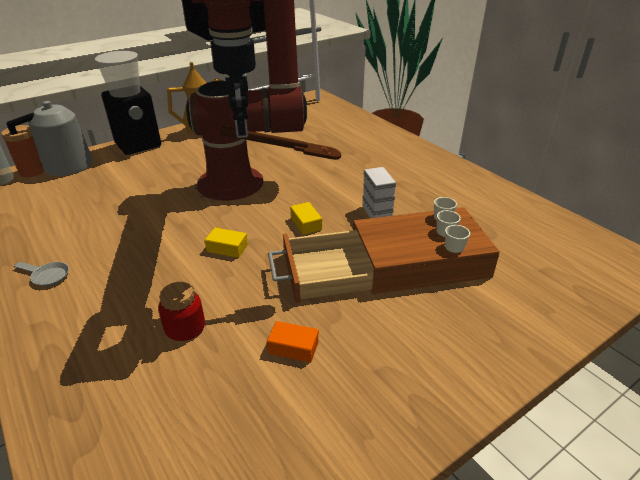

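The paddle is held well above everything, the drawer is out, and the three tins are stacked with nothing else disturbed.

```bash
python3 -c "
from station import ctrl
print(ctrl.finish_job())"
```

```text
the job is handed in; nothing more can be done
None
```

I've handed the job in at about 31 s of the 72 s allowed: both tins are stacked squarely on the third, the drawer is out to its stop, and the paddle is held still well above the 12 cm mark, touching nothing else.

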